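Load the sample chamber through its sprung flap

ROBOT

A 7-joint arm with a two-finger parallel gripper is mounted at the origin on the work surface. World frame = base frame: x ahead of the robot, y to its left, z up, the work surface at z = 0. Lengths are in m, angles in rad, forces in N, time in s.
With the tool pointing down it reaches from about 0.4 to 0.875 m from the base axis. Payload 6.5 kg.
Tool frame: the origin (TCP) lies midway between the tips of the shut fingers; the grasp point (between the pads) lies 19 mm behind it (manip.tcp_to_grasp is the distance from the TCP to the grasp point, in m); z points along the fingers, y is the line along which they close (so a half turn about z gives the same grasp; the last joint's range is limited). The gripper opens to 85 mm and grips with 20 to 120 N. Pads are 22 mm wide; open, the fingers measure 114 mm over their backs; the gripper's body (76 mm by 85 mm) begins 54 mm behind the grasp point. The pads swing forward as they close: fully open they stand 13 mm farther back than shut.
Start: joints at [-1.257, 0.536, -0.004, 1.538, 0.003, 1.067, -0.071], TCP at [0.241, 0.604, 0.231] pointing down, gripper open.
Joint ranges: [-2.7, 2.7], [-0.37, 2.16], [-1.27, 1.26], [0.24, 2.4], [-1.31, 4.45], [0.19, 1.91], [-2.76, 2.76]. Speed limits (rad/s): [2.39, 2.39, 3.14, 3.14, 3.14, 3.14, 3.14].

INTERFACE

Orientations are given as a unit quaternion [w, x, y, z].
In Python, from station import manip gives the robot as it stands.
- The arm moves only by the shell command python3 -m inch 'ROWS' [OPENING]. ROWS is a JSON object of lists of equal length, an entry for each row: "slide": the shift along the world's x, y, z in mm, a list of three; "dr": the turn, a rotation vector about the world's x, y, z in rad, a list of three. A call has 1 to 8 rows; each row is the pose to reach, as a shift and turn from the pose commanded when the call began; what a row does not reach only later rows make up. A row lasts 1/8 s, in which the tool goes at most 62.5 mm and 10.7 degrees, less where a joint would pass 70% of its speed; a pose out of reach is approached as far as the arm can. A call with a gripper value outside its range is refused whole. OPENING is the opening, from 0 (shut) to 1 (fully open), set as the call begins (- or left out, the last holds). The fingers move at their own pace and stop on an object; the grip force is fixed at half the most. Time passes only in rows, so rows that repeat a pose let the fingers close. It gives the time, the measured TCP pose, the force, the opening and the grip force at its end, in the units of the state.
- manip.state(): the state, without advancing time (a new reading comes with each control period).
- manip.camera(name): name is "scene" or "top"; returns a dict with "color" (420x560x3 uint8, red, green, blue), "camera_matrix" (3x3 intrinsics, pixels), "cam_to_world" (4x4, takes a point from camera to world coordinates). Camera axes: x right, y up, looking along -z (the intrinsics and any distortion apply to the point x, -y, -z); pixel columns grow to the right and rows downward; lengths in m; the calibration is good to about 2 mm. A picture is of the moment at which its call begins. There is no depth.
- manip.hand_in(): hands the job in; it is judged then, once.
The state is a dict: "time": time; "joint_positions": joint angles; "qvel": joint speeds; "joint_torque": joint torques, N m; "ee_pos": TCP position; "orientation": TCP orientation; "contact_force": force on the tool from outside, world axes, zero at the start; "ft_torque": the same for the moment, N m; "gripper_width": finger opening in m; "finger_force": force on a finger pad.
Only numpy, scipy, OpenCV 4.12 (cv2) and the standard library are available. Lean on these libraries where they do the work, as an engineer would, in place of code of your own. Each camera call takes 0.05 s, during which the arm holds its last target. There are 200 camera calls.

TASK

Release the red safety catch on the grey sample chamber, then slide its cover fully open and push every middle-size (110 mm) cassette down through the sprung green flap until it has dropped right inside and the flap has shut behind it. Then slide the cover fully closed over the slot and push the red catch back to its engaged position. The longer 150 mm and the shorter 80 mm look-alike cassettes stay out of the chamber, and they and everything else on the bench are left where they are.

Things in the scene. Friction and masses are not known exactly. Their poses are not given: they have to be found in the camera images.
- chamber: grey box with white lid plate and clear window, fixed. Origin on the bench under the centre of the inlet slot. Spans x -125 to 85, y -50 to 220, z 0 to 200 mm (lid top). Slot 134 (x) x 66 (y) mm through the 6 mm lid, centred on the origin. Below it a slippery 49 degree ramp, 95 mm high at the -y side, sends things to +y; inside spans x -79 to 79, y -44 to 214. At yaw 0 its -x side faces the robot
- slot (a point): centre of the inlet slot at the level of the lid plate's top, 200 mm above the bench; axes as the chamber
- flap (a joint): green sprung flap shutting the slot from below, 7 mm under the lid top. Hinged along y -37 mm, 68 mm long in y, swings down: 0 shut, 1.45 rad open. The spring (0.08 to 0.10 N m) shuts it by itself; a cassette's weight hardly opens it, a 6 to 10 N push does; it rubs on the cassette until that has sunk past its hanging tip, 75 mm below the lid top
- cover (a joint): blue sliding cover plate, 148 x 80 x 6 mm, lying on the lid plate over the slot: 0 closed over the slot, slides towards the chamber's +y, 0.085 m fully open (slot clear); stays where it is left, friction about 3 N
- cover_handle (a point): centre of the top of the cover's black upright handle tab: 70 mm long in chamber x, 14 mm thick in y, standing 36 mm above the cover plate; its top is 243 mm above the bench; it is 24 mm to +y of the slot centre when closed
- catch (a joint): red-tabbed steel safety catch (sliding bolt) on the lid plate on the robot's side of the cover: 0 engaged (its tongue over the cover's edge), slides to the chamber's -x, 0.028 m fully released; stays where it is left, friction about 2 N
- catch_tab (a point): centre of the top of the catch's red tab: 14 mm thick in chamber x, 22 mm wide in y, standing 34 mm high over its foot, top 249 mm above the bench; at chamber x -94, y 0 mm when engaged
- long_one: white cassette, aluminium end bands, orange strips, black grip ridge on top; body 150 mm long (its x) x 44 wide (y) x 36 high (z); ridge 50 long x 14 thick (y) x 30 high on its middle, 66 mm high in all, about 420 g; origin at the centre of its underside; lies on the bench, ridge up; a look-alike, too long for the slot
- short_one: white cassette, aluminium end bands, orange strips, black grip ridge on top; body 80 mm long (its x) x 44 wide (y) x 36 high (z); ridge 50 long x 14 thick (y) x 30 high on its middle, 66 mm high in all, about 240 g; origin at the centre of its underside; lies on the bench, ridge up; a look-alike of the shorter size
- keypad: black keypad 100 x 62 x 24 mm lying on the bench, a bystander; origin under its centre
- jar_left: glass jar with aluminium lid, 88 mm across, 165 mm high, a bystander; origin under its centre
- jar_right: as jar_left, a bystander
- screwdriver: yellow screwdriver 180 mm long lying on the bench, a bystander; origin under its middle
- tape_roll: blue roll of tape 90 mm across, 24 mm high lying flat, a bystander; origin under its centre
- mouse: black computer mouse 62 mm across, 36 mm high, a bystander; origin under its centre
- notebook: green notebook 110 x 75 x 12 mm, a bystander; origin under its centre
- sample_a: white cassette, aluminium end bands, orange strips, black grip ridge on top; body 110 mm long (its x) x 44 wide (y) x 36 high (z); ridge 50 long x 14 thick (y) x 30 high on its middle, 66 mm high in all, about 320 g; origin at the centre of its underside; lies on the bench, ridge up; one of the wanted 110 mm size (three or four of them are present)
- sample_b: white cassette, aluminium end bands, orange strips, black grip ridge on top; body 110 mm long (its x) x 44 wide (y) x 36 high (z); ridge 50 long x 14 thick (y) x 30 high on its middle, 66 mm high in all, about 320 g; origin at the centre of its underside; lies on the bench, ridge up; one of the wanted 110 mm size (three or four of them are present)
- sample_c: white cassette, aluminium end bands, orange strips, black grip ridge on top; body 110 mm long (its x) x 44 wide (y) x 36 high (z); ridge 50 long x 14 thick (y) x 30 high on its middle, 66 mm high in all, about 320 g; origin at the centre of its underside; lies on the bench, ridge up; one of the wanted 110 mm size (three or four of them are present)
- sample_d: white cassette, aluminium end bands, orange strips, black grip ridge on top; body 110 mm long (its x) x 44 wide (y) x 36 high (z); ridge 50 long x 14 thick (y) x 30 high on its middle, 66 mm high in all, about 320 g; origin at the centre of its underside; lies on the bench, ridge up; one of the wanted 110 mm size (three or four of them are present)

How it is judged:
On the way, in this order (a step that is already met when the one before it is completed fails the run):
1. the safety catch is released while the cover is still closed (value of joint catch above 0.022 m and value of joint cover below 0.015 m), for 0.2 s.
2. the cover is slid fully open (value of joint cover above 0.075 m), for 0.2 s.
3. every 110 mm cassette is inside the chamber and the flap has shut (x of sample_a in the frame of chamber between -0.085 and 0.085 m and y of sample_a in the frame of chamber between -0.05 and 0.22 m and z of sample_a in the frame of chamber between -0.01 and 0.125 m and x of sample_b in the frame of chamber between -0.085 and 0.085 m and y of sample_b in the frame of chamber between -0.05 and 0.22 m and z of sample_b in the frame of chamber between -0.01 and 0.125 m and x of sample_c in the frame of chamber between -0.085 and 0.085 m and y of sample_c in the frame of chamber between -0.05 and 0.22 m and z of sample_c in the frame of chamber between -0.01 and 0.125 m and x of sample_d in the frame of chamber between -0.085 and 0.085 m and y of sample_d in the frame of chamber between -0.05 and 0.22 m and z of sample_d in the frame of chamber between -0.01 and 0.125 m and value of joint flap below 0.12 rad), for 0.2 s.
4. the cover is slid closed again (value of joint cover below 0.008 m), for 0.2 s.
5. the catch is engaged again, the cover still closed (value of joint catch below 0.006 m and value of joint cover below 0.008 m), for 0.2 s.
At the end, for the whole second after the job is handed in: Every 110 mm cassette lies inside the chamber (origin under 125 mm high); flap under 0.12 rad, cover under 8 mm, catch under 6 mm. Look-alikes upright within 12 cm, bystanders within 10 cm of their starts, jars upright (all of step 3 and all of step 5 and distance of each of long_one, short_one from where it was at the start of the episode below 0.12 m and distance of each of keypad, jar_left, jar_right, screwdriver, tape_roll, mouse, notebook from where it was at the start of the episode below 0.1 m and angle between each of jar_left, jar_right, long_one, short_one's own z axis and vertical below 0.3 rad); the robot touches nothing.
It fails at once if the short look-alike cassette is put into the chamber (x of short_one in the frame of chamber between -0.085 and 0.085 m and y of short_one in the frame of chamber between -0.05 and 0.22 m and z of short_one in the frame of chamber between -0.01 and 0.16 m).
It fails at once if the long look-alike cassette is put into the chamber (x of long_one in the frame of chamber between -0.085 and 0.085 m and y of long_one in the frame of chamber between -0.05 and 0.22 m and z of long_one in the frame of chamber between -0.01 and 0.16 m).
Of sample_a, sample_b, sample_c, sample_d only 3 to 4 are there at a start; the rules pass over those that are not, and their reading is None.
At some moment in a run one of sample_a, sample_b, sample_c, sample_d may be knocked a few centimetres aside while the robot is not near it.
It also fails if it takes over 208 s, if anything falls off the work surface, if the arm or the gripper's body presses on something with over 40 N, if the wrist force passes 120 N, or if a joint passes its speed limit or range.

## Working session

There is one attempt and no reset: what is moved stays moved. The work goes in short steps, Python scripts to look and compute and a shell command to move; the robot and the scene stay as the last step left them, time stands still between calls to the robot, and variables do not carry over. Pictures are saved under pics/ and viewed, at most 14 in all, crops included, and the job is handed in when it is done.

```bash
ls; mkdir -p pics; python3 - <<'E'
from station import manip
import cv2
print(manip.state(), manip.tcp_to_grasp)
for n in("scene","top"):
    c=manip.camera(n); cv2.imwrite(f"pics/{n}0.png",c["color"][:,:,::-1]); print(c["camera_matrix"],c["cam_to_world"],c.keys())
E
```

```text
pics
{'time': 0.0, 'joint_positions': array([-1.25722042,  0.53721661, -0.00443614,  1.53886973,  0.002605  ,
        1.06727956, -0.07121926]), 'qvel': array([ 0.00122259,  0.00340694,  0.0010845 ,  0.00011665,  0.00100376,
       -0.00077321,  0.00067139]), 'joint_torque': array([-6.02078926e-04, -5.83402240e+01,  1.04846522e+00, -2.59096920e+01,
        1.23824205e-02,  9.57527664e-03,  1.29703864e-05]), 'ee_pos': array([0.24074908, 0.6030925 , 0.23038174]), 'orientation': array([-9.99870012e-05,  1.88722784e-01,  9.82030005e-01, -8.78085715e-04]), 'contact_force': array([-6.71840158e-01, -1.65237615e-04,  1.83052604e-01]), 'ft_torque': array([-0.01024428,  0.03328979, -0.08678927]), 'finger_force': 0.0, 'gripper_width': 0.08512838066980223} 0.0187
[[513.48536294   0.         282.9905264 ]
 [  0.         513.48536294 201.88920361]
 [  0.           0.           1.        ]] [[-0.77961268 -0.53338886  0.32817739  0.97969037]
 [ 0.62621343 -0.65742116  0.41911115  0.57618379]
 [-0.00779846  0.53225346  0.84654914  1.29139925]
 [ 0.          0.          0.          1.        ]] dict_keys(['color', 'camera_matrix', 'cam_to_world'])
[[427.63720787   0.         279.68921364]
 [  0.         427.63720787 208.99774219]
 [  0.           0.           1.        ]] [[ 0.00770992  0.98460901 -0.17460141  0.32155242]
 [-0.99993899  0.00897245  0.0064427   0.01984233]
 [ 0.00791015  0.17454109  0.98461812  1.31520728]
 [ 0.          0.          0.          1.        ]] dict_keys(['color', 'camera_matrix', 'cam_to_world'])
```

View pics/top0.png

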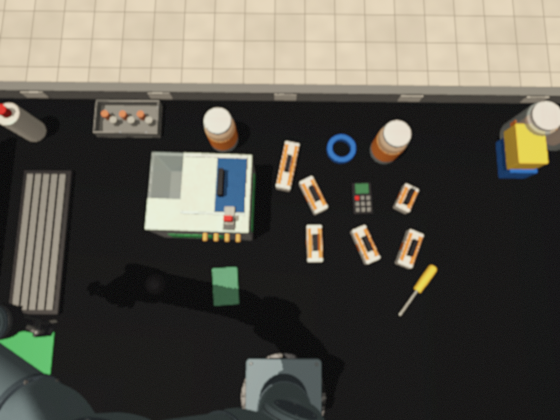

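View pics/scene0.png

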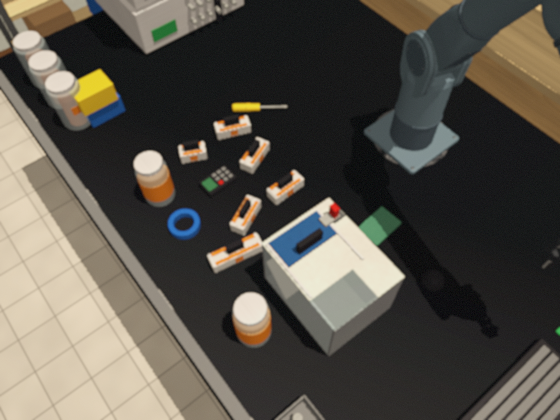

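```bash
cat > h.py <<'E'
import numpy as np,cv2
from station import manip
def ray(c,uv,z):
    uv=np.atleast_2d(np.asarray(uv,float));K=c["camera_matrix"];T=c["cam_to_world"]
    d=np.c_[(uv[:,0]-K[0,2])/K[0,0],-(uv[:,1]-K[1,2])/K[1,1],-np.ones(len(uv))]@T[:3,:3].T
    o=T[:3,3]; return o+d*((z-o[2])/d[:,2])[:,None]
def proj(c,p):
    p=np.atleast_2d(p);T=c["cam_to_world"];K=c["camera_matrix"]
    q=(p-T[:3,3])@T[:3,:3]; return np.c_[K[0,0]*q[:,0]/-q[:,2]+K[0,2],-K[1,1]*q[:,1]/-q[:,2]+K[1,2]]
def cassettes(c,box=None):
    """bright/orange blobs on bench -> rect on z=.036"""
    im=c["color"].astype(int); m=((im[:,:,0]>110)&(im.max(2)-im.min(2)<400)).astype(np.uint8)
    v,u=np.mgrid[:420,:560]; P=ray(c,np.c_[u.ravel(),v.ravel()],.036)
    x,y=P[:,0].reshape(420,560),P[:,1].reshape(420,560)
    ok=(x>.3)&(x<.8)&(y<.08)&(y>-.45) if box is None else (x>box[0])&(x<box[1])&(y>box[2])&(y<box[3])
    m&=ok.astype(np.uint8); m=cv2.morphologyEx(m,cv2.MORPH_CLOSE,np.ones((5,5)))
    out=[]
    for k in cv2.findContours(m,cv2.RETR_EXTERNAL,cv2.CHAIN_APPROX_NONE)[0]:
        if cv2.contourArea(k)<100: continue
        p=ray(c,k[:,0],.036)[:,:2].astype(np.float32)*1000
        r=cv2.minAreaRect(p); b=cv2.boxPoints(r); e=b[1]-b[0];f=b[2]-b[1]
        l=e if np.hypot(*e)>np.hypot(*f) else f
        out.append((np.round(r[0]),np.round(sorted(r[1])),round(np.degrees(np.arctan2(l[1],l[0])))%180))
    return out
E
python3 - <<'E'
from h import *
for n in("top","scene"):
    c=manip.camera(n); print(n)
    for o in cassettes(c): print(*o)
    im=c["color"]
    if n=="top": a=im[125:275,130:280];b=im[130:280,270:430]
    else: a=im[190:360,250:420];b=im[100:280,160:320]
    cv2.imwrite(f"pics/{n}1.png",np.hstack([cv2.resize(a,(400,400),interpolation=cv2.INTER_CUBIC),cv2.resize(b,(400,400),interpolation=cv2.INTER_CUBIC)])[:,:,::-1])
    hsv=cv2.cvtColor(im,cv2.COLOR_RGB2HSV)
    hb=((hsv[:,:,0]>95)&(hsv[:,:,0]<130)&(hsv[:,:,1]>120)&(hsv[:,:,2]>50)).astype(np.uint8)
    for k in cv2.findContours(hb,cv2.RETR_EXTERNAL,cv2.CHAIN_APPROX_NONE)[0]:
        if cv2.contourArea(k)>150: r=cv2.minAreaRect(ray(c,k[:,0],.206)[:,:2].astype(np.float32)*1000); print("blue",k[:,0].mean(0),r)
    rd=((im[:,:,0]>120)&(im[:,:,1]<60)&(im[:,:,2]<60)).astype(np.uint8)
    for k in cv2.findContours(rd,cv2.RETR_EXTERNAL,cv2.CHAIN_APPROX_NONE)[0]:
        print("red",cv2.contourArea(k),k[:,0].mean(0),ray(c,k[:,0].mean(0),.249))
E
```

```text
top
[ 341. -418.] [ 30. 106.] 141
[ 433. -379.] [ 53. 117.] 158
[ 444. -245.] [ 54. 115.] 23
[446. -93.] [ 50. 115.] 1
[ 569. -240.] [48. 50.] 1
[ 587. -375.] [52. 90.] 155
[595. -89.] [ 53. 117.] 26
[687. -10.] [ 50. 159.] 169
[ 750. -336.] [ 94. 128.] 91
blue [230.94642857 185.17261905] ((583.1917724609375, 143.79632568359375), (71.3458023071289, 140.5176544189453), 87.99545288085938)
blue [509.97278912 164.7414966 ] ((663.12548828125, -625.5850219726562), (109.32726287841797, 111.54705047607422), 0.5564081072807312)
blue [340.83908046 148.14942529] ((687.6238403320312, -152.12132263183594), (81.42926788330078, 85.13728332519531), 89.3579330444336)
red 0.5 [230.66666667 219.66666667] [[0.48220636 0.13612939 0.249     ]]
red 14.5 [356.33333333 197.46666667] [[ 0.54224054 -0.18219544  0.249     ]]
red 27.0 [  2.         108.66666667] [[0.77172316 0.7446305  0.249     ]]
scene
[575. -26.] [213. 393.] 0
[453. -83.] [ 64. 122.] 2
[ 577. -233.] [49. 50.] 92
[ 737. -359.] [ 95. 194.] 78
[ 595. -365.] [75. 86.] 154
[ 452. -236.] [ 60. 131.] 23
[ 410. -382.] [121. 194.] 23
blue [302.39855072 238.15942029] ((586.59716796875, 147.68536376953125), (72.91705322265625, 140.62242126464844), 88.47258758544922)
blue [183.81914894 223.17021277] ((785.437255859375, -66.90900421142578), (91.01394653320312, 80.66336059570312), 56.150108337402344)
blue [108.45 111.22] ((750.7525634765625, -503.9434814453125), (135.33995056152344, 69.29689025878906), 15.194897651672363)
red 59.5 [334.68965517 209.72413793] [[0.49406635 0.15453415 0.249     ]]
red 15.5 [220.30769231 181.92307692] [[ 0.65903833 -0.08233495  0.249     ]]
```

View pics/top1.png

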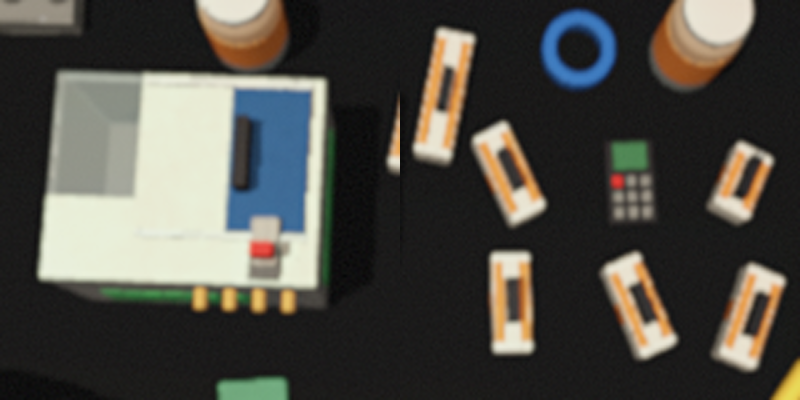

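View pics/scene1.png

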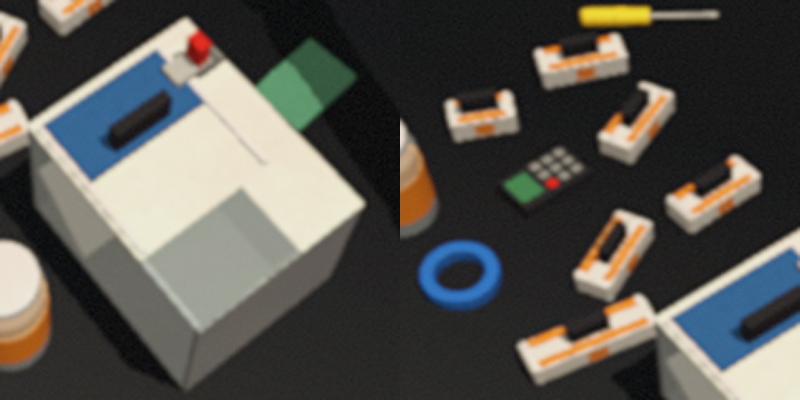

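```bash
python3 - <<'E'
from h import *
c=manip.camera("top")
def fit(c,uv,L,z):
    P=ray(c,uv,z)[:,:2]*1000; L=np.array(L,float); a=L-L.mean(0);b=P-P.mean(0)
    th=np.arctan2((a[:,0]*b[:,1]-a[:,1]*b[:,0]).sum(),(a*b).sum()); R=np.array([[np.cos(th),-np.sin(th)],[np.sin(th),np.cos(th)]])
    t=P.mean(0)-R@L.mean(0); print(np.degrees(th),t,"res",np.round(P-L@R.T-t,1).tolist())
C=[(-125,-50),(85,-50),(85,220),(-125,220)]
fit(c,[(249.2,233.7),(252.6,154.2),(151.4,151.2),(144.2,230)],C,.2)
s=manip.camera("scene") # crop scale 400/170
q=lambda x,y:(250+x*170/400,190+y*170/400)
fit(s,[q(187,18),q(32,127),q(200,333),q(363,205)],C,.2)
# handle, cover corners
B=[(-74,-40),(74,-40),(74,40),(-74,40)]
p=lambda x,y:(130+x*.375,125+y*.375)
fit(c,[p(306,230),p(313,92),p(236,88),p(228,230)],B,.206)
fit(s,[q(154,52),q(46,126),q(92,180),q(206,102)],B,.206)
print(ray(c,p(262,250),.249),ray(s,q(200,40),.249),ray(c,p(243,153),.243), ray(s,q(140,115),.243))
E
```

```text
-1.3859344629407901 [582.30889329 141.29520274] res [[-3.3, -2.4], [3.3, -2.2], [2.4, 1.9], [-2.5, 2.7]]
-1.639371848630517 [584.93906231 148.09860509] res [[-0.9, -1.8], [-1.6, 3.6], [0.6, -0.3], [1.9, -1.4]]
-1.3232702534787422 [582.65624569 141.08013976] res [[3.6, 1.6], [-3.1, 1.1], [-1.6, -1.2], [1.1, -1.5]]
-1.191823525497062 [585.98156021 149.66596182] res [[4.2, 1.2], [-2.2, 1.7], [-2.3, -2.7], [0.2, -0.2]]
[[0.48448697 0.14227744 0.249     ]] [[0.48842521 0.14933882 0.249     ]] [[0.57985265 0.1639888  0.243     ]] [[0.58888173 0.17421729 0.243     ]]
```

```bash
python3 -m inch '{"slide":[[0,0,60],[60,-60,100],[247,-456,100],[247,-456,100],[247,-456,100],[247,-456,100],[247,-456,100],[247,-456,100]],"dr":[[0,0,-0.18],[0,0,-0.36],[0,0,-1.215],[0,0,-1.215],[0,0,-1.215],[0,0,-1.215],[0,0,-1.215],[0,0,-1.215]]}' 0.5
python3 - <<'E'
from h import *
s=manip.state(); print(s["ee_pos"],s["orientation"],s["joint_positions"])
E
```

```text
time: 1.3
ee_pos: [0.4485, 0.2263, 0.329]
orientation: [-0.0, 0.716, 0.698, 0.0]
contact_force: [0.7, 1.6, -0.2]
gripper_width: 0.0426
finger_force: 0.0
[0.44854148 0.22629801 0.32902563] [-3.46682492e-05  7.15834314e-01  6.98270065e-01  3.87953466e-04] [-0.90943474  0.18388989  0.40864124  1.82157979 -0.07993451  1.15142325
 -0.49924504]
```

```bash
python3 -m inch '{"slide":[[39,-79,-40],[39,-79,-40],[39,-79,-40],[39,-79,-40]],"dr":[[0,0,0],[0,0,0],[0,0,0],[0,0,0]]}' 0.5
python3 - <<'E'
from h import *
s=manip.state(); print(s["ee_pos"],s["orientation"])
o=[]
for n,(u,v) in dict(top=(180,150),scene=(260,150)).items():
    c=manip.camera(n); p=proj(c,s["ee_pos"])[0]; print(n,p, proj(c,[.4885,.147,.249]))
    im=c["color"][v:v+120,u:u+120].copy(); im=cv2.resize(im,(400,400),interpolation=cv2.INTER_CUBIC)
    q=(p-[u,v])*400/120; cv2.circle(im,tuple(int(x) for x in q),3,(255,0,255),-1); o.append(im)
cv2.imwrite("pics/c2.png",np.hstack(o)[:,:,::-1])
E
```

```text
time: 1.8
ee_pos: [0.4867, 0.1502, 0.289]
orientation: [-0.0, 0.715, 0.699, 0.0]
contact_force: [-0.4, 0.7, 0.3]
gripper_width: 0.0427
finger_force: 0.0
[0.48673711 0.15018715 0.28896078] [-2.48989233e-04  7.15193554e-01  6.98926364e-01  2.37713611e-04]
top [223.19826991 215.30251078] [[226.421188   217.15988213]]
scene [337.13438823 197.81060184] [[334.32024108 206.36745474]]
```

View pics/c2.png

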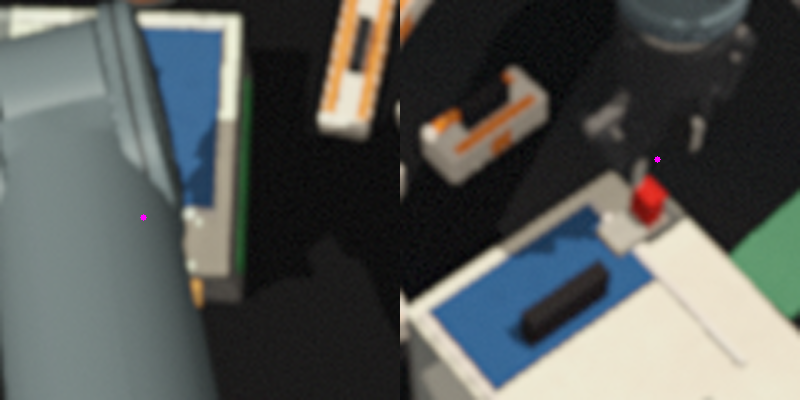

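```bash
python3 -m inch '{"slide":[[1,-1,-30],[1,-1,-50],[1,-1,-65],[1,-1,-65],[1,-1,-65]],"dr":[[0,0,0],[0,0,0],[0,0,0],[0,0,0],[0,0,0]]}' 0.5
python3 -m inch '{"slide":[[0,0,0],[0,0,0],[0,0,0],[0,0,0]],"dr":[[0,0,0],[0,0,0],[0,0,0],[0,0,0]]}' 0
```

```text
time: 2.52
ee_pos: [0.4884, 0.1485, 0.2245]
orientation: [0.0, 0.715, 0.699, 0.001]
contact_force: [0.1, 0.3, 0.7]
gripper_width: 0.0426
finger_force: 0.0
time: 3.02
ee_pos: [0.4883, 0.1483, 0.2245]
orientation: [0.0, 0.716, 0.699, 0.001]
contact_force: [-1.3, -0.7, 6.0]
gripper_width: 0.0129
finger_force: 59.4
```

```bash
python3 -m inch '{"slide":[[-10,0,0],[-20,0.5,0],[-28,0.7,0],[-30,0.7,0],[-30,0.7,0],[-30,0.7,0]],"dr":[[0,0,0],[0,0,0],[0,0,0],[0,0,0],[0,0,0],[0,0,0]]}' 0
```

```text
time: 3.78
ee_pos: [0.4611, 0.149, 0.2245]
orientation: [0.002, 0.716, 0.698, 0.003]
contact_force: [12.8, 0.0, -5.2]
gripper_width: 0.0129
finger_force: 60.6
```

```bash
python3 -m inch '{"slide":[[2,0,0],[2,0,0],[2,0,35],[2,0,70],[60,10,70],[124,19,70],[124,19,70],[124,19,70]],"dr":[[0,0,0],[0,0,0],[0,0,0],[0,0,0],[0,0,0.185],[0,0,0.37],[0,0,0.55],[0,0,0.74]]}' 0.5
python3 -m inch '{"slide":[[0,0,0],[0,0,0],[0,0,0],[0,0,0],[0,0,0],[0,0,0],[0,0,0]],"dr":[[0,0,0.185],[0,0,0.37],[0,0,0.55],[0,0,0.74],[0,0,0.83],[0,0,0.83],[0,0,0.83]]}' 0.5
python3 - <<'E'
from h import *
s=manip.state(); print(s["ee_pos"],s["orientation"],s["joint_positions"][-1])
o=[]
for n,(u,v) in dict(top=(180,130),scene=(250,170)).items():
    c=manip.camera(n); p=proj(c,s["ee_pos"])[0]; print(n,p)
    im=c["color"][v:v+120,u:u+120].copy(); im=cv2.resize(im,(400,400),interpolation=cv2.INTER_CUBIC)
    q=(p-[u,v])*400/120; cv2.circle(im,tuple(int(x) for x in q),3,(255,0,255),-1); o.append(im)
cv2.imwrite("pics/c3.png",np.hstack(o)[:,:,::-1])
E
```

```text
time: 4.78
ee_pos: [0.5815, 0.1676, 0.2924]
orientation: [-0.001, 0.413, 0.911, -0.001]
contact_force: [-0.2, -0.1, -0.6]
gripper_width: 0.0428
finger_force: 0.0
time: 5.65
ee_pos: [0.5815, 0.1678, 0.2935]
orientation: [-0.0, 0.015, 1.0, -0.0]
contact_force: [-0.2, -0.6, 0.7]
gripper_width: 0.043
finger_force: 0.0
[0.58152142 0.16776681 0.29348719] [-3.58806683e-04  1.45236691e-02  9.99894455e-01 -1.14836898e-04] 1.2500900495018752
top [216.99830226 176.85176349]
scene [310.95422921 224.3974034 ]
```

View pics/c3.png

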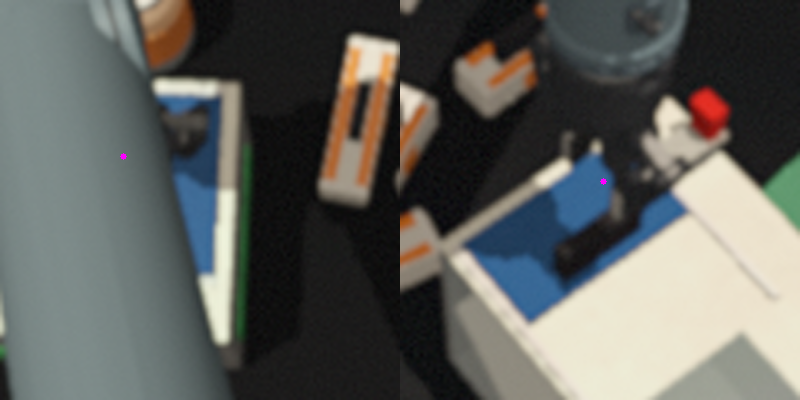

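```bash
python3 -m inch '{"slide":[[1,1,-30],[1,1,-50],[1,1,-70],[1,1,-70],[1,1,-70]],"dr":[[0,0,0],[0,0,0],[0,0,0],[0,0,0],[0,0,0]]}' 0.5
python3 -m inch '{"slide":[[0,0,0],[0,0,0],[0,0,0],[0,0,0]],"dr":[[0,0,0],[0,0,0],[0,0,0],[0,0,0]]}' 0
```

```text
time: 6.38
ee_pos: [0.5834, 0.169, 0.2245]
orientation: [0.001, 0.014, 1.0, 0.0]
contact_force: [0.2, 0.7, -0.3]
gripper_width: 0.043
finger_force: 0.0
time: 6.88
ee_pos: [0.5835, 0.1699, 0.2249]
orientation: [0.001, 0.013, 1.0, 0.001]
contact_force: [-0.8, 2.5, 5.8]
gripper_width: 0.0125
finger_force: 60.5
```

```bash
python3 -m inch '{"slide":[[0.5,20,0],[1,40,0],[1.5,60,0],[2,78,0],[2,86,0],[2,88,0],[2,88,0]],"dr":[[0,0,0],[0,0,0],[0,0,0],[0,0,0],[0,0,0],[0,0,0],[0,0,0]]}' 0
```

```text
time: 7.75
ee_pos: [0.5857, 0.2548, 0.2249]
orientation: [0.001, 0.014, 1.0, -0.001]
contact_force: [-2.2, -3.5, 7.4]
gripper_width: 0.0129
finger_force: 61.0
```

```bash
python3 -m inch '{"slide":[[0,-2,0],[0,-2,0],[0,-2,50],[-30,-60,90],[-137,-349,60],[-137,-349,-60],[-137,-349,-60],[-137,-349,-60]],"dr":[[0,0,0],[0,0,0],[0,0,0],[0,0,0.04],[0,0,0.04],[0,0,0.04],[0,0,0.04],[0,0,0.04]]}' 0.6
python3 -m inch '{"slide":[[0,0,0],[0,0,0]],"dr":[[0,0,0],[0,0,0]]}'
python3 - <<'E'
from h import *
s=manip.state(); print(s["ee_pos"],s["orientation"],s["joint_positions"][-1])
o=[]
for n in ("top","scene"):
    c=manip.camera(n); p=proj(c,s["ee_pos"])[0]; im=c["color"].copy();cv2.circle(im,tuple(int(x) for x in p),2,(255,0,255),-1)
    for r in cassettes(c): print(*r)
    o.append(cv2.resize(im[100:300,140:440] if n=="top" else im[80:280,160:460],(800,300) if 0 else (450,300)))
cv2.imwrite("pics/c4.png",np.vstack(o)[:,:,::-1])
E
```

```text
time: 8.75
ee_pos: [0.4797, -0.007, 0.2127]
orientation: [0.0, -0.007, 1.0, 0.0]
contact_force: [0.9, -0.0, -1.7]
gripper_width: 0.0514
finger_force: 0.0
time: 9.0
ee_pos: [0.4809, -0.005, 0.2135]
orientation: [0.0, -0.006, 1.0, 0.0]
contact_force: [0.1, 1.5, 0.9]
gripper_width: 0.0511
finger_force: 0.0
[ 0.48093779 -0.00500435  0.21354979] [ 3.21276824e-04 -6.39463059e-03  9.99979471e-01  2.50182192e-04] 1.5805439252319142
[ 341. -418.] [ 30. 106.] 141
[ 433. -379.] [ 53. 117.] 158
[ 444. -246.] [ 52. 115.] 23
[ 569. -240.] [48. 50.] 1
[ 587. -375.] [52. 91.] 155
[628. -47.] [192. 263.] 170
[ 750. -336.] [ 95. 128.] 91
[560. -25.] [210. 425.] 0
[454. -83.] [ 64. 121.] 2
[ 577. -233.] [49. 50.] 92
[ 737. -359.] [ 95. 194.] 78
[ 595. -365.] [75. 86.] 154
[ 452. -238.] [ 58. 131.] 23
[ 407. -379.] [118. 199.] 16
```

View pics/c4.png

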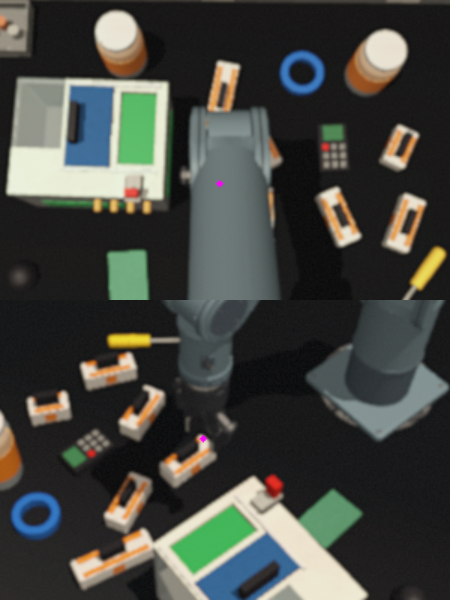

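```bash
python3 -m inch '{"slide":[[-32,-86,-60],[-32,-86,-90],[-32,-86,-120],[-32,-86,-150],[-32,-86,-172],[-32,-86,-172],[-32,-86,-172]],"dr":[[0,0,0],[0,0,0],[0,0,0],[0,0,0],[0,0,0],[0,0,0],[0,0,0]]}' 0.6
python3 -m inch '{"slide":[[0,0,0],[0,0,0],[0,0,0],[0,0,0]],"dr":[[0,0,0],[0,0,0],[0,0,0],[0,0,0]]}' 0
```

```text
time: 9.98
ee_pos: [0.4496, -0.0911, 0.0421]
orientation: [0.001, -0.007, 1.0, 0.0]
contact_force: [0.1, 0.3, 0.0]
gripper_width: 0.0512
finger_force: 0.0
time: 10.48
ee_pos: [0.449, -0.0914, 0.0419]
orientation: [0.001, -0.006, 1.0, 0.0]
contact_force: [0.2, 0.3, 7.1]
gripper_width: 0.0129
finger_force: 64.1
```

```bash
python3 -m inch '{"slide":[[0,0,30],[0,0,80],[0,0,140],[0,0,200],[40,60,238],[80,120,238],[134,237,238],[134,237,238]],"dr":[[0,0,0],[0,0,0],[0,0,0],[0,0,0],[0,0,-0.037],[0,0,-0.037],[0,0,-0.037],[0,0,-0.037]]}' 0
python3 -m inch '{"slide":[[0,0,0],[0,0,0]],"dr":[[0,0,0],[0,0,0]]}'
python3 - <<'E'
from h import *
s=manip.state(); print(s["ee_pos"],s["orientation"],s["joint_positions"][-1])
E
```

```text
time: 11.48
ee_pos: [0.5692, 0.1197, 0.2785]
orientation: [-0.0, 0.012, 1.0, -0.0]
contact_force: [1.0, -1.0, -2.9]
gripper_width: 0.0129
finger_force: 62.7
time: 11.72
ee_pos: [0.5682, 0.1175, 0.2779]
orientation: [-0.001, 0.012, 1.0, -0.001]
contact_force: [-0.8, -0.6, -3.8]
gripper_width: 0.0131
finger_force: 62.7
[0.56822822 0.11748487 0.27792499] [-9.56110695e-04  1.21051712e-02  9.99926032e-01 -6.93022266e-04] 1.3368680316223829
```

```bash
python3 -m inch '{"slide":[[14.5,28.5,-10],[14.5,28.5,-25],[14.5,28.5,-25],[14.5,28.5,-25]],"dr":[[0,0,0],[0,0,0],[0,0,0],[0,0,0]]}'
python3 - <<'E'
from h import *
s=manip.state(); print(s["ee_pos"],s["orientation"])
e=s["ee_pos"]; t=np.radians(-1.4);R=np.array([[np.cos(t),-np.sin(t)],[np.sin(t),np.cos(t)]])
c=manip.camera("scene"); im=c["color"]; u,v=240,150; k=5
im=cv2.resize(im[v:v+120,u:u+150],None,fx=k,fy=k,interpolation=cv2.INTER_CUBIC)
def draw(o,w,z,col):
    q=np.array([[-w[0],-w[1]],[w[0],-w[1]],w,[-w[0],w[1]]])/2@R.T+o
    p=(proj(c,np.c_[q,np.full(4,z)])-[u,v])*k; cv2.polylines(im,[p.astype(np.int32)],True,col)
draw(e[:2],np.array([.110,.044]),e[2]-.006,(255,0,255)); draw(np.array([.5827,.146]),np.array([.134,.066]),.2,(255,0,0))
cv2.imwrite("pics/c5.png",im[:,:,::-1])
E
```

```text
time: 12.22
ee_pos: [0.5835, 0.145, 0.2542]
orientation: [0.0, 0.013, 1.0, -0.0]
contact_force: [0.3, -0.2, -2.5]
gripper_width: 0.0129
finger_force: 62.6
[0.58345138 0.14501683 0.25417517] [ 5.58370878e-05  1.32040878e-02  9.99912766e-01 -3.29885154e-04]
```

View pics/c5.png

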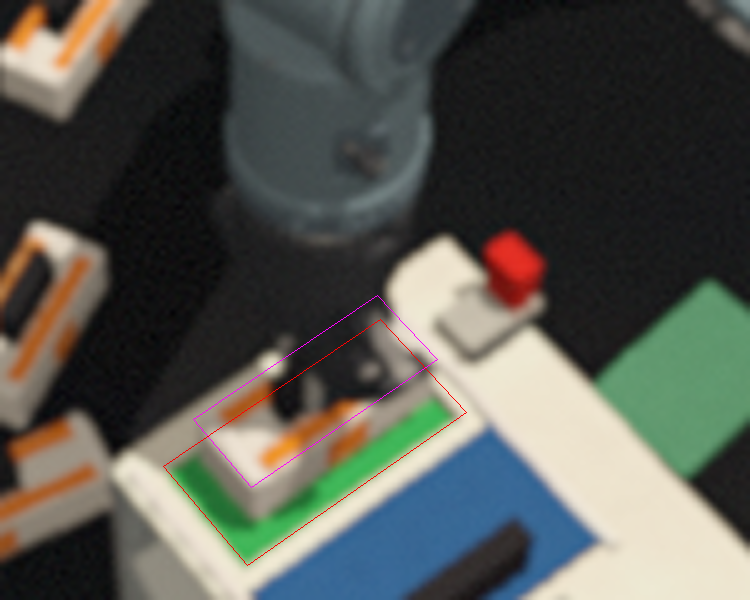

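```bash
python3 -m inch '{"slide":[[-0.5,1,-12],[-0.5,1,-24],[-0.5,1,-36],[-0.5,1,-48],[-0.5,1,-60],[-0.5,1,-60]],"dr":[[0,0,0],[0,0,0],[0,0,0],[0,0,0],[0,0,0],[0,0,0]]}'
python3 -m inch '{"slide":[[0,0,-12],[0,0,-24],[0,0,-36],[0,0,-46],[0,0,-46]],"dr":[[0,0,0],[0,0,0],[0,0,0],[0,0,0],[0,0,0]]}'
```

```text
time: 13.02
ee_pos: [0.5819, 0.1479, 0.1921]
orientation: [-0.001, 0.012, 1.0, -0.0]
contact_force: [-0.7, 2.8, -3.0]
gripper_width: 0.0126
finger_force: 62.6
time: 13.65
ee_pos: [0.5834, 0.1483, 0.1552]
orientation: [0.0, 0.012, 1.0, 0.002]
contact_force: [-28.0, -8.1, 62.2]
gripper_width: 0.0126
finger_force: 92.2
```

```bash
python3 -m inch '{"slide":[[0,0,14],[0,0,18],[0,0,18]],"dr":[[0,0,0],[0,0,0],[0,0,0]]}'
python3 - <<'E'
from h import *
s=manip.state(); print(s["ee_pos"],s["orientation"],s["ft_torque"])
o=[]
for n,(u,v) in dict(top=(170,130),scene=(240,160)).items():
    c=manip.camera(n); o.append(cv2.resize(c["color"][v:v+120,u:u+120],(400,400),interpolation=cv2.INTER_CUBIC))
im=np.hstack(o); im=np.clip(im.astype(float)*1.6,0,255).astype(np.uint8)
cv2.imwrite("pics/c6.png",im[:,:,::-1])
E
```

```text
time: 14.02
ee_pos: [0.5829, 0.1476, 0.1651]
orientation: [-0.0, 0.012, 1.0, -0.0]
contact_force: [-0.0, 1.5, -3.0]
gripper_width: 0.0127
finger_force: 70.2
[0.58293942 0.1475643  0.16505387] [-2.05020103e-04  1.21095219e-02  9.99926627e-01 -2.40286731e-04] [ 0.33461132 -0.10322225 -0.03654977]
```

View pics/c6.png

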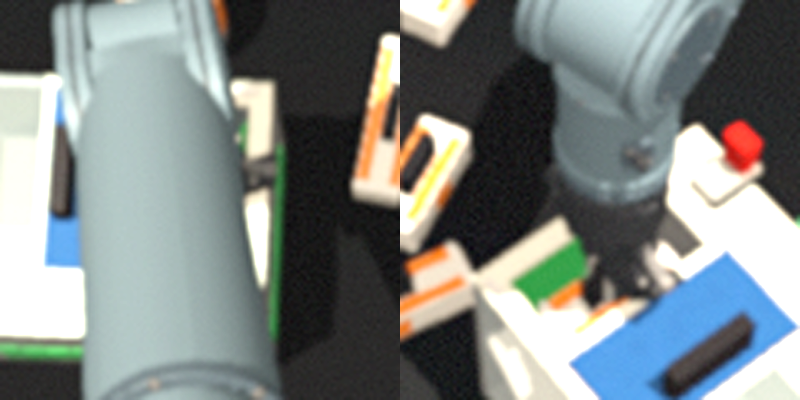

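```bash
python3 -m inch '{"slide":[[0,-1.5,-3],[0,-1.5,-3],[0,-1.5,-3],[0,-1.5,-3]],"dr":[[0,0,0],[0,0,0],[0,0,0],[0,0,0]]}' 0.3
python3 -m inch '{"slide":[[0,0,30],[0,0,60],[0,0,110],[0,0,110],[0,0,110]],"dr":[[0,0,0],[0,0,0],[0,0,0.18],[0,0,0.36],[0,0,0.54]]}' 0.3
python3 - <<'E'
from h import *
s=manip.state(); print(s["ee_pos"],s["orientation"],s["ft_torque"])
o=[]
for n,(u,v) in dict(top=(170,130),scene=(240,160)).items():
    c=manip.camera(n); o.append(cv2.resize(c["color"][v:v+120,u:u+120],(400,400),interpolation=cv2.INTER_CUBIC))
im=np.hstack(o); im=np.clip(im.astype(float)*1.6,0,255).astype(np.uint8)
cv2.imwrite("pics/c7.png",im[:,:,::-1])
E
```

```text
time: 14.62
ee_pos: [0.5831, 0.147, 0.1629]
orientation: [0.0, 0.012, 1.0, 0.0]
contact_force: [-0.1, 3.9, 0.0]
gripper_width: 0.0253
finger_force: 1.6
time: 15.25
ee_pos: [0.5833, 0.1448, 0.2734]
orientation: [0.0, -0.257, 0.966, -0.001]
contact_force: [0.1, 0.1, -0.3]
gripper_width: 0.0256
finger_force: 0.0
[0.58325837 0.1447958  0.27338712] [ 2.58535703e-04 -2.57326647e-01  9.66324137e-01 -7.68816826e-04] [-0.02291797 -0.04518851 -0.0492835 ]
```

View pics/c7.png

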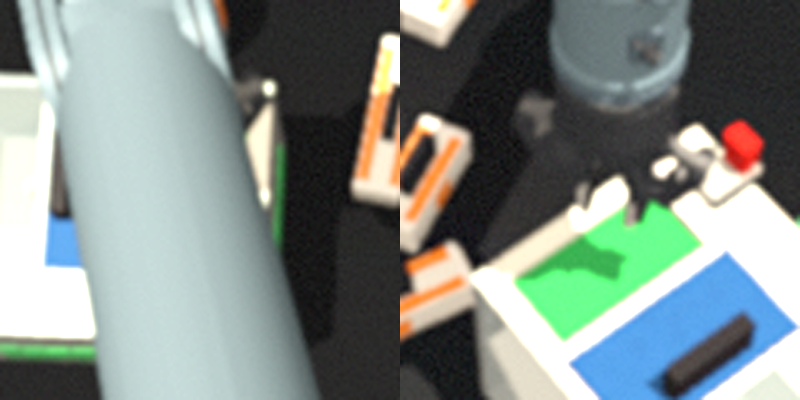

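```bash
python3 -m inch '{"slide":[[5,-60,10],[10,-120,0],[16,-180,-40],[16,-231,-100],[16,-231,-150],[16,-231,-150],[16,-231,-150],[16,-231,-150]],"dr":[[0,0,0],[0,0,0],[0,0,-0.066],[0,0,-0.066],[0,0,-0.066],[0,0,-0.066],[0,0,-0.066],[0,0,-0.066]]}' 0.6
python3 - <<'E'
from h import *
s=manip.state(); print(s["ee_pos"],s["orientation"])
c=manip.camera("scene")
for r in cassettes(c): print(*r)
c=manip.camera("top")
for r in cassettes(c): print(*r)
E
```

```text
time: 16.35
ee_pos: [0.601, -0.0836, 0.1254]
orientation: [0.002, -0.223, 0.975, -0.0]
contact_force: [-0.0, -0.4, -0.7]
gripper_width: 0.0513
finger_force: 0.0
[ 0.60104488 -0.08359837  0.12538321] [ 2.10634946e-03 -2.23448112e-01  9.74713482e-01 -3.64289264e-04]
[560. -26.] [212. 425.] 0
[ 737. -359.] [ 95. 194.] 78
[ 595. -365.] [75. 86.] 154
[ 433. -231.] [ 44. 117.] 48
[ 374. -439.] [ 38. 142.] 9
[ 341. -418.] [ 30. 106.] 141
[ 449. -303.] [117. 180.] 95
[ 587. -375.] [52. 91.] 155
[684. -28.] [ 86. 159.] 170
[ 750. -336.] [ 94. 128.] 91
[ 767. -116.] [ 70. 137.] 118
```

```bash
python3 -m inch '{"slide":[[-2,-2,-30],[-2,-2,-60],[-2,-2,-83],[-2,-2,-84],[-2,-2,-84]],"dr":[[0,0,0],[0,0,0],[0,0,0],[0,0,0],[0,0,0]]}' 0.6
python3 -m inch '{"slide":[[0,0,0],[0,0,0],[0,0,0],[0,0,0]],"dr":[[0,0,0],[0,0,0],[0,0,0],[0,0,0]]}' 0
python3 -m inch '{"slide":[[0,0,30],[0,0,80],[0,0,140],[0,0,200],[0,30,230],[0,60,230],[0,60,230],[0,60,230]],"dr":[[0,0,0],[0,0,0],[0,0,-0.1],[0,0,-0.28],[0,0,-0.46],[0,0,-0.48],[0,0,-0.48],[0,0,-0.48]]}' 0
python3 - <<'E'
from h import *
s=manip.state(); print(s["ee_pos"],s["orientation"])
for n in("top","scene"):
    c=manip.camera(n); print(n)
    for r in cassettes(c): print(*r)
E
```

```text
time: 17.08
ee_pos: [0.5981, -0.0867, 0.0402]
orientation: [0.001, -0.223, 0.975, -0.0]
contact_force: [-0.6, -0.9, -0.7]
gripper_width: 0.0513
finger_force: 0.0
time: 17.58
ee_pos: [0.5978, -0.0869, 0.0398]
orientation: [0.001, -0.223, 0.975, -0.0]
contact_force: [-0.6, 0.1, 5.0]
gripper_width: 0.0128
finger_force: 59.9
time: 18.58
ee_pos: [0.5963, -0.0274, 0.2681]
orientation: [-0.001, 0.015, 1.0, -0.0]
contact_force: [0.1, -1.5, -3.5]
gripper_width: 0.0128
finger_force: 59.4
[ 0.59627533 -0.02735451  0.26808821] [-8.16308783e-04  1.51249891e-02  9.99885209e-01 -3.69568471e-04]
top
[337. -22.] [ 73. 132.] 90
[ 341. -418.] [ 30. 106.] 142
[ 449. -302.] [118. 183.] 96
[ 568. -241.] [45. 47.] 1
[ 587. -375.] [52. 91.] 155
[ 750. -336.] [ 95. 129.] 91
[ 763. -138.] [31. 72.] 179
[593. -41.] [116. 411.] 0
scene
[561.  43.] [103. 430.] 169
[ 515. -158.] [ 94. 147.] 178
[ 737. -359.] [ 95. 194.] 78
[ 595. -365.] [76. 86.] 155
[ 490. -346.] [52. 75.] 69
```

```bash
python3 -m inch '{"slide":[[-4,60,0],[-10,120,0],[-13,173,0],[-13,173,-10],[-13,173,-20],[-13,173,-20]],"dr":[[0,0,0],[0,0,0],[0,0,0],[0,0,0],[0,0,0],[0,0,0]]}' 0
python3 - <<'E'
from h import *
s=manip.state(); print(s["ee_pos"],s["orientation"])
c=manip.camera("scene"); im=c["color"].copy(); u,v=240,140; k=3
e=s["ee_pos"]
a=cv2.resize(im[v:v+130,u:u+130],(390,390),interpolation=cv2.INTER_CUBIC)
t=np.radians(-1.5);R=np.array([[np.cos(t),-np.sin(t)],[np.sin(t),np.cos(t)]])
w=np.array([.11,.044]);q=np.array([[-w[0],-w[1]],[w[0],-w[1]],w,[-w[0],w[1]]])/2@R.T+e[:2]
cv2.polylines(a,[((proj(c,np.c_[q,np.full(4,e[2]-.004)])-[u,v])*k).astype(np.int32)],True,(255,0,255))
d=manip.camera("top"); b=cv2.resize(d["color"][150:280,320:450],(390,390),interpolation=cv2.INTER_CUBIC)
cv2.imwrite("pics/c8.png",np.hstack([a,b])[:,:,::-1])
for r in cassettes(d): print(*r)
E
```

```text
time: 19.42
ee_pos: [0.5836, 0.1437, 0.2476]
orientation: [-0.001, 0.017, 1.0, -0.001]
contact_force: [0.2, -1.0, -3.8]
gripper_width: 0.0132
finger_force: 59.8
[0.58362843 0.14365742 0.2475999 ] [-1.04924870e-03  1.66804900e-02  9.99859892e-01 -9.26015180e-04]
[ 341. -418.] [ 30. 106.] 141
[ 448. -299.] [121. 186.] 94
[ 569. -240.] [48. 50.] 1
[ 587. -375.] [52. 91.] 155
[688. -10.] [ 49. 157.] 168
[ 750. -336.] [ 95. 128.] 91
```

View pics/c8.png

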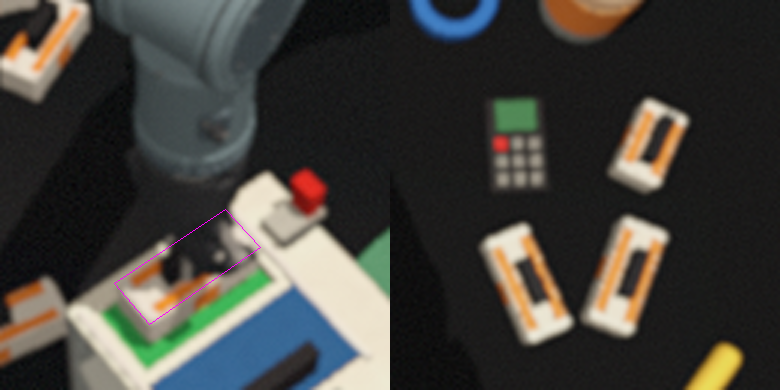

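```bash
python3 -m inch '{"slide":[[-0.5,1,-12],[-0.5,1,-24],[-0.5,1,-36],[-0.5,1,-48],[-0.5,1,-60],[-0.5,1,-72],[-0.5,1,-85],[-0.5,1,-85]],"dr":[[0,0,0],[0,0,0],[0,0,0],[0,0,0],[0,0,0],[0,0,0],[0,0,0],[0,0,0]]}' 0
python3 -m inch '{"slide":[[0,-1,0],[0,-1,0],[0,-1,0],[0,-1,0]],"dr":[[0,0,0],[0,0,0],[0,0,0],[0,0,0]]}' 0.3
python3 -m inch '{"slide":[[0,0,30],[0,0,60],[0,0,110],[0,0,110],[0,0,110]],"dr":[[0,0,0],[0,0,0],[0,0,0.18],[0,0,0.36],[0,0,0.42]]}' 0.3
cat >> h.py <<'E'
def slot_green(c,img=None):
    t=np.radians(-1.4);R=np.array([[np.cos(t),-np.sin(t)],[np.sin(t),np.cos(t)]])
    g=np.array([[x,y] for x in np.arange(-60,61,6) for y in np.arange(-28,29,4)])/1000@R.T+[.5827,.146]
    p=np.rint(proj(c,np.c_[g,np.full(len(g),.194)])).astype(int); v=c["color"][p[:,1],p[:,0]].astype(int)
    return ((v[:,1]>1.4*v[:,0])&(v[:,1]>1.4*v[:,2])&(v[:,1]>50)).mean()
E
python3 - <<'E'
from h import *
s=manip.state(); print(s["ee_pos"],s["orientation"])
c=manip.camera("scene"); print(slot_green(c))
im=c["color"]; cv2.imwrite("pics/c9.png",cv2.resize(im[140:260,240:360],(500,500))[:,:,::-1])
E
```

```text
time: 20.52
ee_pos: [0.5823, 0.147, 0.1621]
orientation: [-0.001, 0.015, 1.0, -0.0]
contact_force: [-0.7, 2.0, -3.5]
gripper_width: 0.013
finger_force: 59.8
time: 21.02
ee_pos: [0.5842, 0.1464, 0.1646]
orientation: [0.001, 0.015, 1.0, 0.0]
contact_force: [0.4, 2.2, 3.4]
gripper_width: 0.0255
finger_force: 1.8
time: 21.65
ee_pos: [0.5838, 0.145, 0.2743]
orientation: [0.0, -0.195, 0.981, -0.0]
contact_force: [0.3, -0.4, -0.9]
gripper_width: 0.0257
finger_force: 0.0
[0.58382053 0.14502373 0.27428326] [ 3.95470525e-04 -1.94697589e-01  9.80863112e-01 -4.98486630e-04]
0.8952380952380953
```

```bash
python3 -m inch '{"slide":[[-20,-60,10],[-40,-115,0],[-60,-170,-30],[-80,-225,-60],[-100,-280,-90],[-120,-335,-120],[-138,-389,-150],[-138,-389,-150]],"dr":[[0,0,0],[0,0,0],[0,0,0],[0,0,0],[0,0,0],[0,0,0],[0,0,0],[0,0,0]]}' 0.6
python3 -m inch '{"slide":[[0,0,0],[0,0,0],[0,0,0]],"dr":[[0,0,0],[0,0,0],[0,0,0]]}'
python3 - <<'E'
from h import *
s=manip.state(); print(s["ee_pos"],s["orientation"])
for n in("top","scene"):
    c=manip.camera(n); print(n)
    for r in cassettes(c): print(*r)
E
```

```text
time: 22.7
ee_pos: [0.4418, -0.2468, 0.1222]
orientation: [-0.002, -0.19, 0.982, -0.0]
contact_force: [0.6, 0.6, -0.1]
gripper_width: 0.051
finger_force: 0.0
time: 23.08
ee_pos: [0.4467, -0.2414, 0.1244]
orientation: [0.001, -0.195, 0.981, -0.0]
contact_force: [0.3, -0.2, 0.4]
gripper_width: 0.0513
finger_force: 0.0
[ 0.44674119 -0.24137364  0.12443926] [ 6.92995631e-04 -1.94953213e-01  9.80812297e-01 -4.83343247e-05]
top
[ 355. -433.] [28. 66.] 168
[ 445. -245.] [ 53. 114.] 23
[ 569. -240.] [48. 50.] 1
[ 575. -395.] [ 57. 124.] 15
[687. -10.] [ 50. 159.] 169
[ 750. -336.] [ 95. 128.] 91
scene
[561.  43.] [103. 430.] 169
[ 577. -233.] [49. 50.] 92
[ 737. -359.] [ 95. 194.] 78
[ 597. -366.] [75. 83.] 155
[ 452. -236.] [ 60. 131.] 23
[ 461. -334.] [ 70. 111.] 157
```

```bash
python3 -m inch '{"slide":[[-0.5,-2.5,-30],[-0.5,-2.5,-60],[-0.5,-2.5,-83],[-0.5,-2.5,-83],[-0.5,-2.5,-83]],"dr":[[0,0,0],[0,0,0],[0,0,0],[0,0,0],[0,0,0]]}' 0.6
python3 -m inch '{"slide":[[0,0,0],[0,0,0],[0,0,0],[0,0,0]],"dr":[[0,0,0],[0,0,0],[0,0,0],[0,0,0]]}' 0
python3 -m inch '{"slide":[[0,0,30],[0,0,80],[0,0,140],[0,0,195],[20,50,225],[40,105,225],[60,160,225],[80,215,225]],"dr":[[0,0,0],[0,0,0],[0,0,0],[0,0,-0.1],[0,0,-0.28],[0,0,-0.42],[0,0,-0.42],[0,0,-0.42]]}' 0
python3 -m inch '{"slide":[[20,50,0],[40,105,0],[56,165,0],[56,174,0],[56,174,0],[56,174,0]],"dr":[[0,0,0],[0,0,0],[0,0,0],[0,0,0],[0,0,0],[0,0,0]]}' 0
python3 - <<'E'
from h import *
s=manip.state(); print(s["ee_pos"],s["orientation"])
c=manip.camera("top"); print(*cassettes(c),sep="\n")
E
```

```text
time: 23.8
ee_pos: [0.4457, -0.2454, 0.0417]
orientation: [0.001, -0.194, 0.981, -0.0]
contact_force: [-0.1, 0.1, 0.5]
gripper_width: 0.051
finger_force: 0.0
time: 24.3
ee_pos: [0.4453, -0.2453, 0.0414]
orientation: [0.0, -0.194, 0.981, -0.0]
contact_force: [-0.2, 0.7, 6.7]
gripper_width: 0.0127
finger_force: 64.0
time: 25.3
ee_pos: [0.5248, -0.0283, 0.2655]
orientation: [-0.0, 0.015, 1.0, -0.0]
contact_force: [0.7, 0.2, -3.4]
gripper_width: 0.0128
finger_force: 62.6
time: 26.05
ee_pos: [0.5808, 0.1412, 0.2656]
orientation: [-0.0, 0.017, 1.0, -0.001]
contact_force: [-0.1, -0.2, -3.8]
gripper_width: 0.0129
finger_force: 62.7
[0.58075331 0.14120342 0.26556085] [-3.25850854e-04  1.65483540e-02  9.99862739e-01 -7.40969181e-04]
(array([ 341., -418.]), array([ 30., 106.]), 141)
(array([ 452., -345.]), array([ 53., 117.]), 158)
(array([ 569., -240.]), array([48., 50.]), 1)
(array([ 587., -375.]), array([52., 91.]), 155)
(array([688., -10.]), array([ 49., 157.]), 168)
(array([ 750., -336.]), array([ 95., 129.]), 91)
```

```bash
python3 -m inch '{"slide":[[1.5,4,0],[1.5,4,-6],[1.5,4,-18],[1.5,4,-30],[1.5,4,-42],[1.5,4,-54],[1.5,4,-66],[1.5,4,-66]],"dr":[[0,0,0],[0,0,0],[0,0,0],[0,0,0],[0,0,0],[0,0,0],[0,0,0],[0,0,0]]}' 0
python3 -m inch '{"slide":[[0,0,-12],[0,0,-24],[0,0,-37],[0,0,-37]],"dr":[[0,0,0],[0,0,0],[0,0,0],[0,0,0]]}' 0
python3 -m inch '{"slide":[[0,-1,0],[0,-1,0],[0,-1,0],[0,-1,0]],"dr":[[0,0,0],[0,0,0],[0,0,0],[0,0,0]]}' 0.3
python3 -m inch '{"slide":[[0,0,30],[0,0,60],[0,0,110],[0,0,110],[0,0,110]],"dr":[[0,0,0],[0,0,0],[0,0,-0.18],[0,0,-0.36],[0,0,-0.38]]}' 0.3
python3 - <<'E'
from h import *
s=manip.state(); print(s["ee_pos"],s["orientation"],s["joint_positions"][-1])
print(slot_green(manip.camera("scene")))
E
```

```text
time: 27.1
ee_pos: [0.5815, 0.1482, 0.1983]
orientation: [-0.001, 0.015, 1.0, -0.0]
contact_force: [-0.2, 2.7, -3.4]
gripper_width: 0.0126
finger_force: 62.7
time: 27.6
ee_pos: [0.5813, 0.1474, 0.161]
orientation: [-0.002, 0.015, 1.0, -0.0]
contact_force: [-0.0, 2.1, -4.7]
gripper_width: 0.0132
finger_force: 62.6
time: 28.1
ee_pos: [0.5831, 0.1469, 0.1635]
orientation: [0.001, 0.015, 1.0, 0.0]
contact_force: [-0.3, 3.2, 2.8]
gripper_width: 0.0257
finger_force: 1.7
time: 28.72
ee_pos: [0.5825, 0.1458, 0.2729]
orientation: [0.0, 0.204, 0.979, -0.0]
contact_force: [0.2, 0.2, 0.3]
gripper_width: 0.0257
finger_force: 0.0
[0.58254004 0.14584927 0.27289626] [ 2.82612301e-04  2.03781111e-01  9.79016317e-01 -4.79456262e-04] 0.9426940311826616
0.8539682539682539
```

```bash
python3 -m inch '{"slide":[[-15,-58,10],[-30,-116,10],[-45,-174,0],[-60,-232,0],[-75,-290,-30],[-90,-348,-60],[-105,-406,-90],[-120,-464,-120]],"dr":[[0,0,0],[0,0,0],[0,0,0.026],[0,0,0.026],[0,0,0.026],[0,0,0.026],[0,0,0.026],[0,0,0.026]]}' 0.6
python3 -m inch '{"slide":[[-8,-27,-30],[-8,-27,-30],[-8,-27,-30]],"dr":[[0,0,0],[0,0,0],[0,0,0]]}'
python3 - <<'E'
from h import *
s=manip.state(); print(s["ee_pos"],s["orientation"])
for n in("top","scene"):
    c=manip.camera(n); print(n)
    for r in cassettes(c): print(*r)
E
```

```text
time: 29.78
ee_pos: [0.4653, -0.3032, 0.1592]
orientation: [-0.001, 0.189, 0.982, 0.0]
contact_force: [0.8, 0.0, 0.8]
gripper_width: 0.0512
finger_force: 0.0
time: 30.15
ee_pos: [0.4588, -0.3278, 0.1308]
orientation: [-0.0, 0.19, 0.982, 0.0]
contact_force: [-0.3, 0.7, 1.0]
gripper_width: 0.0512
finger_force: 0.0
[ 0.45879652 -0.32782434  0.13075256] [-2.80632784e-04  1.89840517e-01  9.81814823e-01  3.91282941e-04]
top
[ 437. -338.] [50. 78.] 159
[ 569. -240.] [48. 50.] 1
[ 587. -375.] [52. 91.] 155
[687. -10.] [ 50. 159.] 169
[ 750. -336.] [ 94. 128.] 91
scene
[561.  43.] [103. 430.] 169
[ 577. -233.] [49. 50.] 92
[ 737. -359.] [ 95. 194.] 78
[ 595. -365.] [75. 86.] 154
[ 461. -333.] [ 72. 111.] 158
[ 347. -402.] [ 39. 122.] 141
```

Delta (-4.5, -16.5, -89).

```bash
python3 -m inch '{"slide":[[-4.5,-16.5,-20],[-4.5,-16.5,-50],[-4.5,-16.5,-75],[-4.5,-16.5,-89],[-4.5,-16.5,-89],[-4.5,-16.5,-89]],"dr":[[0,0,0],[0,0,0],[0,0,0],[0,0,0],[0,0,0],[0,0,0]]}' 0.6
python3 -m inch '{"slide":[[0,0,0],[0,0,0],[0,0,0],[0,0,0]],"dr":[[0,0,0],[0,0,0],[0,0,0],[0,0,0]]}' 0
python3 -m inch '{"slide":[[0,0,30],[0,0,80],[0,0,140],[0,0,195],[14,52,225],[28,104,225],[42,156,225],[56,208,225]],"dr":[[0,0,0],[0,0,0],[0,0,0],[0,0,0.1],[0,0,0.28],[0,0,0.355],[0,0,0.355],[0,0,0.355]]}' 0
python3 -m inch '{"slide":[[14,52,0],[28,104,0],[42,156,0],[56,208,0],[72,270,0],[72,280,0],[72,280,0],[72,280,0]],"dr":[[0,0,0],[0,0,0],[0,0,0],[0,0,0],[0,0,0],[0,0,0],[0,0,0],[0,0,0]]}' 0
python3 - <<'E'
from h import *
s=manip.state(); print(s["ee_pos"],s["orientation"])
E
```

```text
time: 31.0
ee_pos: [0.4549, -0.3455, 0.0429]
orientation: [0.001, 0.191, 0.982, -0.0]
contact_force: [-0.7, -0.5, 0.4]
gripper_width: 0.0514
finger_force: 0.0
time: 31.5
ee_pos: [0.4543, -0.3457, 0.0425]
orientation: [0.0, 0.191, 0.982, -0.0]
contact_force: [-1.3, -0.4, 6.4]
gripper_width: 0.0133
finger_force: 59.5
time: 32.5
ee_pos: [0.5096, -0.1353, 0.2664]
orientation: [-0.001, 0.015, 1.0, 0.0]
contact_force: [0.6, 0.4, -3.2]
gripper_width: 0.0128
finger_force: 59.5
time: 33.5
ee_pos: [0.5818, 0.1403, 0.2666]
orientation: [-0.0, 0.016, 1.0, -0.001]
contact_force: [-0.4, -0.2, -2.6]
gripper_width: 0.0124
finger_force: 59.6
[0.58180079 0.14033767 0.26655652] [-3.52587255e-04  1.59491376e-02  9.99872450e-01 -7.63944603e-04]
```

```bash
python3 -m inch '{"slide":[[1,5,0],[1,5,-6],[1,5,-18],[1,5,-30],[1,5,-42],[1,5,-54],[1,5,-66],[1,5,-66]],"dr":[[0,0,0],[0,0,0],[0,0,0],[0,0,0],[0,0,0],[0,0,0],[0,0,0],[0,0,0]]}' 0
python3 -m inch '{"slide":[[0,0,-12],[0,0,-24],[0,0,-37],[0,0,-37]],"dr":[[0,0,0],[0,0,0],[0,0,0],[0,0,0]]}' 0
python3 -m inch '{"slide":[[0,-1,0],[0,-1,0],[0,-1,0],[0,-1,0]],"dr":[[0,0,0],[0,0,0],[0,0,0],[0,0,0]]}' 0.3
python3 -m inch '{"slide":[[0,0,30],[0,0,60],[0,0,110],[0,40,110],[0,60,110],[0,60,110]],"dr":[[0,0,0],[0,0,0],[0,0,0],[0,0,0],[0,0,0],[0,0,0]]}' 0.3
python3 - <<'E'
from h import *
s=manip.state(); print(s["ee_pos"],s["orientation"],s["joint_positions"][-1])
c=manip.camera("scene");print(slot_green(c))
cv2.imwrite("pics/c10.png",cv2.resize(c["color"][140:300,240:420],None,fx=3,fy=3)[:,:,::-1])
E
```

```text
time: 34.5
ee_pos: [0.5821, 0.1483, 0.1993]
orientation: [-0.001, 0.014, 1.0, -0.0]
contact_force: [-0.3, 3.1, -2.9]
gripper_width: 0.0128
finger_force: 59.6
time: 35.0
ee_pos: [0.5818, 0.1475, 0.1621]
orientation: [-0.002, 0.015, 1.0, -0.001]
contact_force: [0.2, 1.7, -3.8]
gripper_width: 0.0127
finger_force: 59.5
time: 35.5
ee_pos: [0.5836, 0.147, 0.1646]
orientation: [0.001, 0.015, 1.0, 0.0]
contact_force: [-0.6, 1.7, 3.1]
gripper_width: 0.0257
finger_force: 1.7
time: 36.25
ee_pos: [0.5821, 0.2079, 0.2726]
orientation: [-0.001, 0.013, 1.0, -0.0]
contact_force: [-0.8, -0.3, 0.2]
gripper_width: 0.0258
finger_force: 0.0
[0.58213084 0.20789608 0.27263654] [-9.74567283e-04  1.31196283e-02  9.99913350e-01 -4.66944321e-04] 1.187717548093961
0.7555555555555555
```

View pics/c10.png

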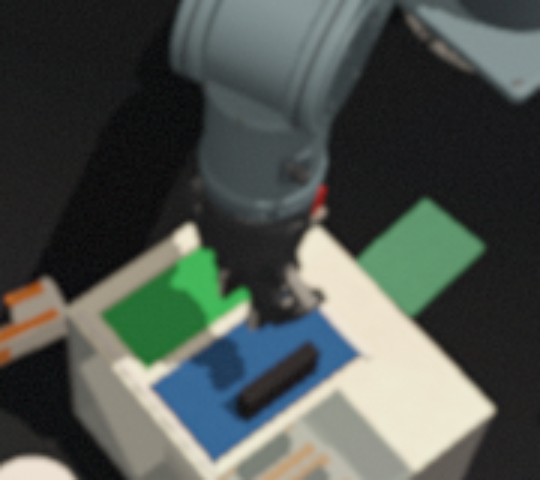

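```bash
python3 -m inch '{"slide":[[3,46,0],[3,46,0],[3,46,-10],[3,46,-30],[3,46,-48],[3,46,-48],[3,46,-48]],"dr":[[0,0,0],[0,0,0],[0,0,0],[0,0,0],[0,0,0],[0,0,0],[0,0,0]]}' 0.5
python3 -m inch '{"slide":[[0,0,0],[0,0,0],[0,0,0],[0,0,0]],"dr":[[0,0,0],[0,0,0],[0,0,0],[0,0,0]]}' 0
python3 -m inch '{"slide":[[-0.5,-20,0],[-1,-40,0],[-1.5,-60,0],[-2,-76,0],[-2,-85,0],[-2,-87,0],[-2,-87,0]],"dr":[[0,0,0],[0,0,0],[0,0,0],[0,0,0],[0,0,0],[0,0,0],[0,0,0]]}' 0
```

```text
time: 37.17
ee_pos: [0.5864, 0.2524, 0.2262]
orientation: [0.0, 0.015, 1.0, -0.0]
contact_force: [0.1, 0.2, 0.4]
gripper_width: 0.0424
finger_force: 0.0
time: 37.67
ee_pos: [0.5865, 0.2533, 0.2269]
orientation: [0.001, 0.014, 1.0, 0.0]
contact_force: [-1.2, 0.3, 6.2]
gripper_width: 0.0121
finger_force: 60.0
time: 38.55
ee_pos: [0.5844, 0.1696, 0.2269]
orientation: [0.001, 0.013, 1.0, 0.003]
contact_force: [0.4, 9.7, 4.1]
gripper_width: 0.0126
finger_force: 60.1
```

```bash
python3 -m inch '{"slide":[[0,1,0],[0,1,0],[0,1,35],[0,1,70],[-60,-9,70],[-124,-18,70],[-124,-18,70],[-124,-18,70]],"dr":[[0,0,0],[0,0,0],[0,0,0],[0,0,0],[0,0,-0.185],[0,0,-0.37],[0,0,-0.55],[0,0,-0.74]]}' 0.5
python3 -m inch '{"slide":[[0,0,0],[0,0,0],[0,0,0],[0,0,0],[0,0,0],[0,0,0],[0,0,0]],"dr":[[0,0,-0.185],[0,0,-0.37],[0,0,-0.55],[0,0,-0.74],[0,0,-0.83],[0,0,-0.83],[0,0,-0.83]]}' 0.5
```

```text
time: 39.55
ee_pos: [0.4591, 0.1467, 0.2958]
orientation: [-0.0, 0.377, 0.926, -0.0]
contact_force: [0.0, -0.6, 0.7]
gripper_width: 0.0427
finger_force: 0.0
time: 40.42
ee_pos: [0.46, 0.1473, 0.2957]
orientation: [0.0, 0.716, 0.698, -0.0]
contact_force: [-0.2, -0.5, 0.1]
gripper_width: 0.0429
finger_force: 0.0
```

```bash
python3 -m inch '{"slide":[[1,1,-30],[1,1,-50],[1,1,-70],[1,1,-70],[1,1,-70]],"dr":[[0,0,0],[0,0,0],[0,0,0],[0,0,0],[0,0,0]]}' 0.5
python3 -m inch '{"slide":[[0,0,0],[0,0,0],[0,0,0],[0,0,0]],"dr":[[0,0,0],[0,0,0],[0,0,0],[0,0,0]]}' 0
python3 -m inch '{"slide":[[10,0,0],[20,-0.5,0],[27,-0.7,0],[29.5,-0.7,0],[29.5,-0.7,0],[29.5,-0.7,0]],"dr":[[0,0,0],[0,0,0],[0,0,0],[0,0,0],[0,0,0],[0,0,0]]}' 0
```

```text
time: 41.05
ee_pos: [0.4615, 0.1488, 0.2265]
orientation: [0.0, 0.716, 0.698, 0.0]
contact_force: [0.4, 0.2, 0.3]
gripper_width: 0.0427
finger_force: 0.0
time: 41.55
ee_pos: [0.4616, 0.149, 0.2267]
orientation: [0.0, 0.716, 0.698, 0.001]
contact_force: [-2.1, -0.6, 6.8]
gripper_width: 0.0128
finger_force: 59.4
time: 42.3
ee_pos: [0.4895, 0.1483, 0.2267]
orientation: [-0.001, 0.716, 0.698, -0.001]
contact_force: [-6.3, -0.8, 12.6]
gripper_width: 0.0127
finger_force: 60.4
```

Moved 28 mm to the stop. Release and retreat, then check both.

```bash
python3 -m inch '{"slide":[[-1,0,0],[-1,0,0],[-1,0,40],[-1,0,90],[-40,0,130],[-80,-60,150],[-80,-120,150],[-80,-180,150]],"dr":[[0,0,0],[0,0,0],[0,0,0],[0,0,0],[0,0,0],[0,0,0],[0,0,0],[0,0,0]]}' 0.5
python3 -m inch '{"slide":[[0,-60,0],[0,-120,0],[0,-180,0],[0,-180,0],[0,-180,0]],"dr":[[0,0,0],[0,0,0],[0,0,0],[0,0,0],[0,0,0]]}'
python3 - <<'E'
from h import *
a=manip.camera("top"); b=manip.camera("scene")
for r in cassettes(a): print(*r)
cv2.imwrite("pics/c11.png",np.vstack([cv2.resize(a["color"][90:300,130:460],(471,300)),cv2.resize(b["color"][80:290,130:460],(471,300))])[:,:,::-1])
E
```

```text
time: 43.3
ee_pos: [0.4103, -0.0282, 0.3764]
orientation: [0.0, 0.716, 0.698, 0.001]
contact_force: [1.6, -0.0, 0.3]
gripper_width: 0.0428
finger_force: 0.0
time: 43.92
ee_pos: [0.4107, -0.2063, 0.3756]
orientation: [-0.0, 0.716, 0.698, -0.0]
contact_force: [0.2, 1.1, 0.6]
gripper_width: 0.0429
finger_force: 0.0
[ 569. -240.] [48. 50.] 1
[ 458. -397.] [107. 314.] 0
[ 585. -355.] [ 32. 113.] 142
[687. -10.] [ 50. 159.] 169
[ 750. -336.] [ 94. 128.] 91
```

View pics/c11.png

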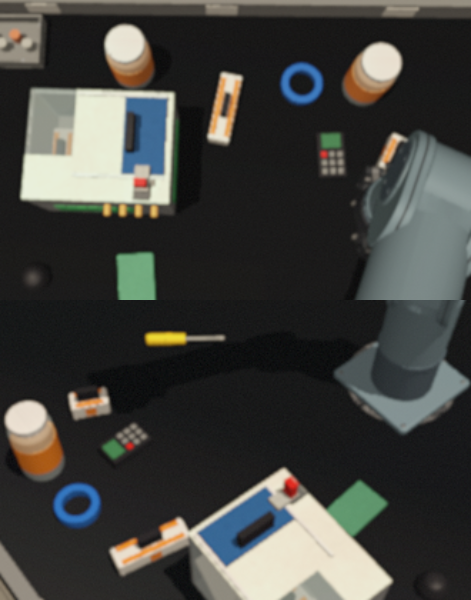

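The picture shows the cover closed and the catch tongue over its edge. The long and short look-alikes are in place, and no 110 mm cassettes are left on the bench.

```bash
python3 -c "
from station import manip
print(manip.hand_in())"
```

```text
the job is handed in; nothing more can be done
None
```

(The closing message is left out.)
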